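# Set the spacer beside a ceramic tile in a cementing jig and hold the tile flush

### The arm

A 7-joint arm with a two-finger parallel gripper is mounted at the origin on a cart in front of the work surface, level with it; the furniture and walls round the work are solid. World frame = base frame: x ahead of the robot, y to its left, z up, the work surface at z = 0. Lengths are in m, angles in rad, forces in N, time in s.
With the tool pointing down it reaches from about 0.425 to 1.025 m from the base axis. Payload 9.4 kg.
Tool frame: the origin (TCP) lies at the very end of the fingers, on their centre line; the grasp point (between the pads) lies bot.grip_depth behind it (bot.grip_depth is the distance from the TCP to the grasp point, in m); z points along the fingers, y is the line along which they close (so a half turn about z gives the same grasp; the last joint's range is limited). The gripper opens to 85 mm and grips with 20 to 120 N. Pads are 22 mm wide; open, the fingers measure 114 mm over their backs; the gripper's body (76 mm by 85 mm) begins 54 mm behind the grasp point. The pads swing forward as they close: fully open they stand 13 mm farther back than shut.
Start: joints at [1.135, 0.599, -0.003, 1.599, 0.002, 0.943, -0.08], TCP at [0.255, -0.679, 0.21] pointing down, gripper open.
Joint ranges: [-2.57, 2.57], [-0.35, 1.97], [-1.29, 1.29], [0.11, 2.56], [-1.05, 4.19], [0.11, 1.86], [-2.63, 2.63]. Speed limits (rad/s): [2.22, 2.22, 3.01, 3.01, 3.14, 3.14, 3.14].

### API

Orientations are given as a unit quaternion [x, y, z, w].
In Python, from plant import bot gives the robot as it stands.
- The arm moves only by the tool jog_arm, never from a script. Its argument "plan" is a list of rows, each a list of 4 numbers: the shift along the world's x, y, z in cm, then the turn about the world's z in degrees. A call has 1 to 20 rows; each row shifts and turns the commanded pose from where the row before left it; what a row does not reach is not made up. A row lasts 1/10 s, in which the tool goes at most 50 mm and 8.59 degrees, less where a joint would pass 70% of its speed; a pose out of reach is approached as far as the arm can. A call is refused whole if a number of a shift passes 5 or a number of a turn 8.59, either way. A call with a gripper value outside its range is refused whole. "jaw" is the opening, from 0 (shut) to 1 (fully open), set as the call begins (left out, the last holds). The fingers move at their own pace and stop on an object; "grip_force" is the grip in N (left out, the last holds). Time passes only in rows, so rows that do not move let the fingers close. It gives the time, the measured TCP pose, the force, the opening and the grip force at its end, in the units of the state.
- bot.read_state(): the state, without advancing time (a new reading comes with each control period).
- bot.get_image(name): name is "scene" or "top"; returns (picture, depth): 384x512x3 uint8, red, green, blue; 384x512 float32, m along the optical axis (not along the pixel's ray), 0 where there is no reading.
- bot.calibration(name): a dict with "intrinsics" (3x3 intrinsics, pixels), "R" (3x3) and "t" (3): a world point X has camera coordinates R X + t. Camera axes: x right, y down, z forward; pixel columns grow to the right and rows downward; lengths in m; the calibration is good to about 2 mm. A picture is of the moment at which its call begins. calibration takes no time and is no camera call.
- bot.close_job(): hands the job in; it is judged then, once.
Trained networks look in the newest picture that a camera, given by its name, has taken for a name from the list of things; names that differ only in an ending like _2 or _b are one class to them, and where a whole thing is asked for, a point or a joint stands for the part that bears it (a point fixed in the world has none). Each returns a list of dicts, best first, with "confidence" (0 to 1); they miss things now and then, are a little off and sometimes report something else, mostly with a low value. They report only what shows in the picture. A call takes as long as a camera call. They do not tell look-alikes from the thing itself.
- bot.masks_of(query, camera): "region" (384x512 bool, what is visible of it) and "rect" ([left, top, right, bottom] in pixels, round what is visible of it).
The state is a dict: "time": time; "q": joint angles; "qvel": joint speeds; "effort": joint torques, N m; "tool_pos": TCP position; "ee_rot": TCP orientation; "force": force on the tool from outside, world axes, zero at the start; "ft_torque": the same for the moment, N m; "width": finger opening in m; "grip_force": force on a finger pad.
Only numpy, scipy, OpenCV 4.12 (cv2) and the standard library are available. Lean on these libraries where they do the work, as an engineer would, in place of code of your own. Each camera call takes 0.05 s, during which the arm holds its last target. There are 200 camera calls.

### The job

Swing the red-pegged keeper lever of the cementing jig a full quarter turn to its open stop, then stand the orange spacer upright in the gap beside the white tile that is wide enough for it, midway along the tile and all the way down on the jig's bed, without forcing it into the tight gap, and let go of it. Then take hold of the tile, slide it sideways flat on the bed until it is flush against the spacer and the spacer flush against the blue cheek behind it, and finish while holding it there, pressed firmly; leave the other things on the bench alone.

Things in the scene. Friction and masses are not known exactly. Their poses are not given: they have to be found in the camera images.
- jig: fixed grey bed plate of the jig, 150 (x) x 140 (y) x 10 mm thick; its origin is on the underside, below the middle of the tile's place. The plate runs from x = -45 to +105 mm and y = -70 to +70 mm of its own axes; z up. The lever's pivot post (22 mm thick) stands at x = +85, y = 0 mm. Place and yaw vary.
- thin_cheek: fixed blue block on the bed, 50 (x) x 16 (y) x 18 mm high, axes parallel to the jig's; its origin is the centre of its underside, 46 mm to the left (+y) or right (-y) of the jig's origin. The gap between it and the tile is about 18 mm: the wide gap
- thick_cheek: fixed blue block on the bed at the other side, 50 (x) x 36 (y) x 18 mm high, its origin (centre of underside) 46 mm from the jig's origin. The gap between it and the tile is about 8 mm: too tight for the spacer
- tile: loose white ceramic tile, 50 (x) x 40 (y) x 18 mm high, 0.1 kg, lying on the bed (top level with the cheeks' tops, 28 mm above the bench) between the two cheeks; origin at the centre of its underside. Its 50 mm length (x ends) can be gripped from above; the cheeks are no longer than the tile, so nothing stands beyond its x ends for 20 mm or more
- spacer: loose upright orange plate, 36 (x) x 12 (y, thickness) x 48 mm high, 0.05 kg, standing on the bench to the right of the jig with any yaw within 0.5; origin at the centre of its underside. It belongs with its 36 mm length along the jig's x, at the middle of the gap's length (within 10 mm); its upper 30 mm then stand above tile and cheeks
- lever (a joint): angle of the quarter-turn keeper lever about the vertical pivot: 0 = shut, the steel T-bar points from the pivot to the jig's -x and its 84 mm cross arm (33 to 43 mm above the bench) lies over the tile and both gaps; grows clockwise seen from above to 1.57 = open stop, bar pointing to the jig's +y. It turns with light friction (about 1.5 N at the peg) and stays where left; starts between 0 and 0.2
- lever_peg (a point): middle of the red round peg on the lever, 14 mm thick, standing 32 mm up from the bar (43 to 75 mm above the bench); this point is 59 mm above the bench and 85 mm from the pivot axis
- lever_hinge (a point): point on the lever's vertical pivot axis, at the lever's underside, 33 mm above the bench
- cast_on_base: bystander: orange dental cast on a clear base, 56 x 66 x 40 mm, origin at the centre of its underside
- bottle_separator: bystander: small bottle with a black dropper cap, 26 mm thick, 73 mm high, origin at the centre of its underside
- powder_jar: bystander: jar with white lid, 48 mm thick, 58 mm high, origin at the centre of its underside
- bur_block: bystander: beech block with burs, 40 x 64 x 38 mm, origin at the centre of its underside
- cast_white: bystander: white plaster cast, 56 x 60 x 28 mm, origin at the centre of its underside
There are look-alikes about, which are no part of the job. Leave any yellow look-alike of the tile alone.

How it is judged:
By the outcome, as a careful person would: the job done as asked, in the order asked, and still so for the second after the job is handed in, while the arm keeps its last pose, push and grip.
It also fails if it takes over 64 s, if anything falls off the work surface, if the arm or the gripper's body presses on something with over 40 N, if the wrist force passes 120 N, or if a joint passes its speed limit or range.

## Working session

There is one attempt and no reset: what is moved stays moved. The work goes in short steps, Python scripts to look and compute and a tool call to move; the robot and the scene stay as the last step left them, time stands still between calls to the robot, and variables do not carry over. Pictures are saved under pics/ and viewed, at most 10 in all, crops included, and the job is handed in when it is done.

Besides the shell and the picture viewer there is one more tool, called as name([rows], argument=value, ...), one row to a line, values as JSON. jog_arm: Moves the arm, as the interface text tells. Its arguments: {"type":"object","properties":{"plan":{"type":"array"},"jaw":{"type":"number"},"grip_force":{"type":"number"}},"required":["plan"]}

```bash
mkdir -p pics; cat > h.py <<'E'
from plant import bot
import numpy as np, cv2
def cloud(name,depth):
    c=bot.calibration(name);K=np.array(c["intrinsics"]);R=np.array(c["R"]);t=np.array(c["t"])
    v,u=np.mgrid[:384,:512]
    p=np.stack([(u-K[0,2])/K[0,0]*depth,(v-K[1,2])/K[1,1]*depth,depth],-1)
    return (p-t)@R   # R^T(p-t)
E
python3 - <<'E'
from h import *
print(bot.read_state(),bot.grip_depth)
ims=[]
for n in("scene","top"):
    im,d=bot.get_image(n);ims.append(im);P=cloud(n,d);np.savez(n+"0.npz",im=im,d=d,P=P)
    cv2.imwrite(f"pics/{n}0.png",cv2.resize(im[:,:,::-1],(768,576)))
    for q in("jig","tile","spacer","lever_peg","thin_cheek","thick_cheek"):
        for r in bot.masks_of(q,n)[:3]:
            m=r["region"]&(d>0);print(n,q,round(r["confidence"],2),np.round(r["rect"]),m.sum(),np.round(np.median(P[m],0),3) if m.any() else None)
E
```

```text
{'time': 0.0, 'q': array([ 1.13527259,  0.60013167, -0.0025213 ,  1.60012882,  0.00179969,
        0.94291511, -0.07978554]), 'qvel': array([-0.00021873, -0.00034362,  0.00184791, -0.00119432, -0.00093674,
        0.00054187, -0.00029495]), 'effort': array([-1.59617384e-04, -7.76430845e+01,  1.56520642e+00, -2.58006370e+01,
        1.23390442e-02,  8.92616634e-03,  1.09655269e-05]), 'tool_pos': array([ 0.25438934, -0.67835931,  0.20871296]), 'ee_rot': array([ 9.83943630e-01,  1.78477750e-01, -2.17511424e-04, -7.60003270e-04]), 'force': array([-0.11450698,  0.55505027, -0.6908442 ]), 'ft_torque': array([-0.0204738 ,  0.02405581, -0.04211758]), 'grip_force': 0.0, 'width': 0.08505316974250493} 0.0187
scene jig 0.83 [198. 196. 272. 250.] 1803 [0.535 0.048 0.01 ]
scene jig 0.69 [271. 149. 280. 170.] 167 [ 0.654 -0.234  0.033]
scene jig 0.62 [117. 205. 150. 228.] 428 [0.724 0.208 0.017]
scene tile 0.89 [268. 238. 294. 262.] 408 [0.388 0.036 0.017]
scene tile 0.77 [236. 218. 253. 235.] 190 [0.498 0.041 0.026]
scene tile 0.66 [204. 260. 230. 282.] 445 [0.437 0.173 0.017]
scene spacer 0.75 [3
[... 186 characters left out ...]
 thick_cheek 0.68 [251. 207. 271. 227.] 226 [ 0.498 -0.007  0.027]
top jig 0.62 [204. 179. 249. 227.] 1726 [0.559 0.035 0.011]
top jig 0.27 [196. 135. 217. 154.] 299 [0.735 0.108 0.018]
top tile 0.6 [308. 158. 321. 169.] 73 [ 0.655 -0.237  0.043]
top tile 0.54 [177. 228. 193. 247.] 193 [0.444 0.167 0.018]
top tile 0.48 [224. 243. 235. 262.] 185 [0.392 0.027 0.017]
top lever_peg 0.68 [213. 178. 240. 214.] 252 [0.534 0.032 0.044]
top lever_peg 0.24 [308. 158. 322. 169.] 80 [ 0.655 -0.236  0.042]
top thin_cheek 0.56 [208. 205. 214. 221.] 60 [0.509 0.08  0.028]
top thick_cheek 0.48 [236. 206. 252. 222.] 200 [ 0.51  -0.012  0.028]
top thick_cheek 0.27 [163. 139. 185. 153.] 280 [0.732 0.203 0.018]
```

View pics/top0.png

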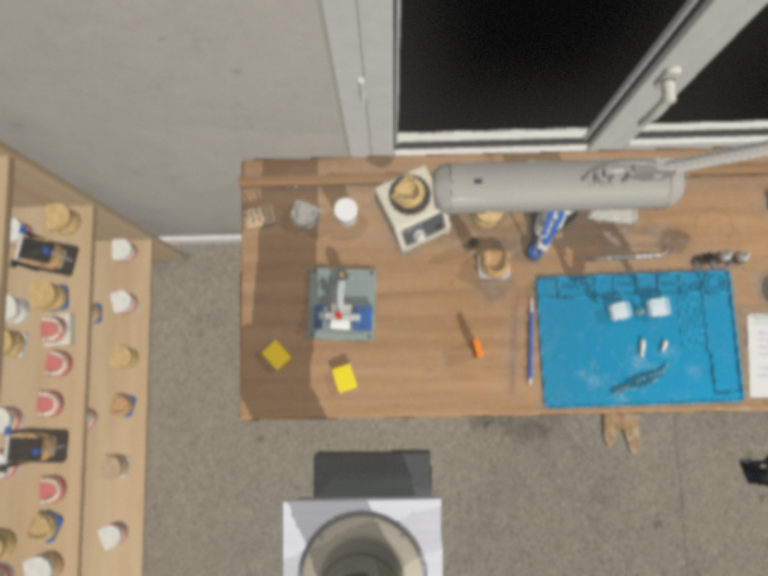

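View pics/scene0.png

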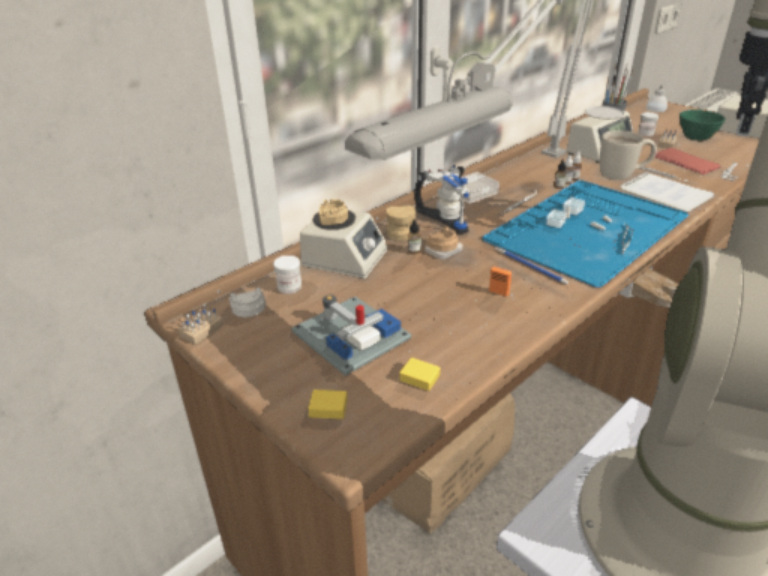

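The top view shows the jig at about (342,303), with the red peg at (338,315), and the orange spacer at (478,348). The yellow look-alikes are at (345,378) and (277,355), and neither is the white tile at (341,323) inside the jig. Next I'll take exact measurements and one enlarged crop.

```bash
cat > meas.py <<'E'
from h import *
def rect(p):
    (c,s,a)=cv2.minAreaRect((p[:,:2]*1000).astype(np.float32)); return np.round(c,1),np.round(s,1),round(a,1)
def meas(n,im,P,d):
    hsv=cv2.cvtColor(im,cv2.COLOR_RGB2HSV);H,S,V=[hsv[...,i].astype(int) for i in range(3)]
    x,y,z=[P[...,i] for i in range(3)];ok=d>0
    reg=ok&(x>.44)&(x<.69)&(y>-.08)&(y<.15)
    out={"bed":reg&(z>.006)&(z<.014)&(S<90),"allup":reg&(z>.006),"blue":reg&(H>100)&(H<130)&(S>120)&(z>.022),
     "red":reg&((H<8)|(H>172))&(S>130)&(z>.03),"white":reg&(S<40)&(V>150)&(abs(z-.028)<.005),"lever":reg&(z>.036)&(z<.05)&(S<60),
     "orange":ok&(x>.35)&(x<.55)&(y>-.33)&(y<-.15)&(H<16)&(S>170)&(z>.005)}
    return out
E
python3 - <<'E'
from meas import *
for n in("scene","top"):
    f=np.load(n+"0.npz");P=f["P"]
    for k,m in meas(n,f["im"],P,f["d"]).items():
        p=P[m]
        if k=="blue":
            nn,l,st,ct=cv2.connectedComponentsWithStats(m.astype(np.uint8))
            for i in range(1,nn):
                if st[i,4]>10:q=P[l==i];print(n,k,len(q),rect(q),np.round(q.mean(0),4))
        elif len(p)>3:print(n,k,len(p),rect(p),np.round(p.mean(0),4),np.round(p[:,2].max(),3))
        if k=="orange":
            q=p[p[:,2]>.044];print("  top face",len(q),rect(q) if len(q)>3 else q)
    c=f["im"][185:260,180:290] if n=="scene" else f["im"][170:245,190:300]
    cv2.imwrite(f"pics/c_{n}.png",cv2.resize(c[:,:,::-1],None,fx=5,fy=5,interpolation=2))
a=[cv2.imread(f"pics/c_{n}.png") for n in("scene","top")]
cv2.imwrite("pics/c0.png",np.vstack([cv2.resize(i,(440,300)) for i in a]))
E
```

```text
scene bed 1223 (array([581.3,  15.5]), array([174.5, 228.1]), 85.7) [0.542  0.0502 0.0099] 0.014
scene allup 2354 (array([565.6,  34. ]), array([170.4, 292.3]), 76.6) [0.5382 0.0405 0.0214] 0.085
scene blue 105 (array([510.7,  -7.9]), array([34.3, 45.8]), 87.7) [ 0.5019 -0.0076  0.0272]
scene blue 78 (array([516.7,  82.8]), array([15.9, 48.7]), 83.0) [0.5142 0.0855 0.0269]
scene red 51 (array([515.4,  39.4]), array([ 9.8, 12.6]), 73.5) [0.5131 0.0406 0.0645] 0.077
scene white 134 (array([514.9,  24.2]), array([66.6, 51.5]), 81.0) [0.5051 0.0383 0.0273] 0.033
scene lever 328 (array([5.997e+02, 3.000e-01]), array([ 80. , 224.7]), 65.4) [0.5475 0.0338 0.0422] 0.05
scene orange 101 (array([ 444.2, -235.8]), array([32.7,  8.7]), 14.0) [ 0.4431 -0.2354  0.0239] 0.049
  top face 16 (array([ 444.8, -235. ]), array([31.,  6.]), 4.2)
top bed 1260 (array([575.1,  30.4]), array([228.7, 219.3]), 0.7) [0.5523 0.0352 0.01  ] 0.014
top allup 2092 (array([564.5,  36. ]), array([222.1, 253.4]), 88.6) [0.5443 0.0328 0.0185] 0.086
top blue 61 (array([514.8, -17.1]), array([15.8, 40.3]), 88.8) [ 0.5133 -0.0183  0.0282]
top red 9 (array([516.8,  35.7]), array([5.9, 8.5]), 88.7) [0.5164 0.0353 0.0749] 0.078
top white 114 (array([518.3,  32.2]), array([58.2, 60. ]), 37.9) [0.5139 0.0329 0.0277] 0.033
top lever 238 (array([600.2,   1.3]), array([ 80.8, 218.6]), 67.3) [0.5452 0.0334 0.0431] 0.05
top orange 43 (array([ 446.1, -239.7]), array([30.9, 10.7]), 13.0) [ 0.4463 -0.2389  0.0468] 0.053
  top face 38 (array([ 446.1, -239.7]), array([30.9, 10.3]), 11.3)
```

View pics/c0.png

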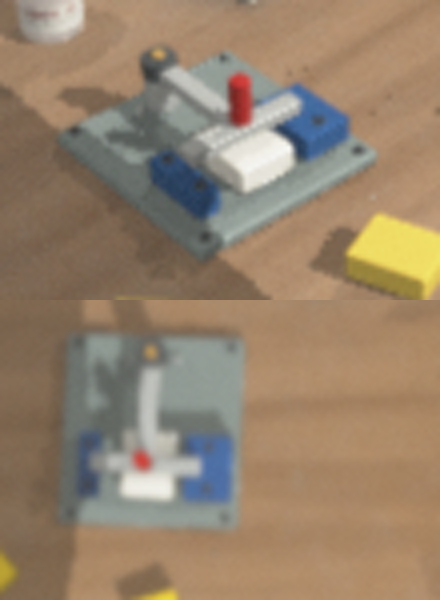

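```bash
cat > fit.py <<'E'
from meas import *
from scipy.optimize import minimize
def proj(n,X):
    c=bot.calibration(n);p=X@np.array(c["R"]).T+np.array(c["t"]);p=p@np.array(c["intrinsics"]).T;return p[:,:2]/p[:,2:]
def box(pose,x0,x1,y0,y1,z0,z1):
    c,s=np.cos(pose[2]),np.sin(pose[2])
    return np.array([[pose[0]+c*x-s*y,pose[1]+s*x+c*y,z] for x in(x0,x1) for y in(y0,y1) for z in(z0,z1)])
def ras(n,X,k=8):
    h=cv2.convexHull(((proj(n,X)+.5)*k).astype(np.float32)).astype(np.int32)
    u0,v0=h[:,0].min(0)//k-1; im=np.zeros((384,512),np.float32)
    w,hh=(h[:,0].max(0)//k+2)-(u0,v0)
    b=np.zeros((hh*k,w*k),np.uint8);cv2.fillConvexPoly(b,h-[u0*k,v0*k],255)
    im[v0:v0+hh,u0:u0+w]=cv2.resize(b,(int(w),int(hh)),interpolation=cv2.INTER_AREA)/255.;return im
def fit(n,mask,b,p0):
    f=lambda p:np.abs(ras(n,box([p0[0]+p[0]*.001,p0[1]+p[1]*.001,p0[2]+p[2]*.01],*b))-mask).sum()
    s=np.vstack([np.zeros(3),np.diag([6,6,6.])])-2
    r=minimize(f,np.zeros(3),method="Nelder-Mead",options=dict(initial_simplex=s))
    return np.round([p0[0]+r.x[0]*.001,p0[1]+r.x[1]*.001,p0[2]+r.x[2]*.01],4),round(r.fun,1),mask.sum()
E
cat > jf.py <<'E'
from fit import *
for n in("scene","top"):
    f=np.load(n+"0.npz");P=f["P"];M=meas(n,f["im"],P,f["d"])
    im=f["im"].astype(int)
    notwood=(im[...,0]-im[...,2]<18)|M["red"]
    m=notwood&M["allup"]
    m=cv2.morphologyEx(m.astype(np.uint8),cv2.MORPH_CLOSE,np.ones((5,5)))
    nn,l,st,_=cv2.connectedComponentsWithStats(m);i=1+st[1:,4].argmax();m=(l==i).astype(np.float32)
    # ignore tall lever region only matters inside silhouette for top
    print(n,fit(n,m,(-.045,.105,-.07,.07,0,.01),[.525,.035,0]))
    o=M["orange"].astype(np.float32)
    for y0 in(.0,.25,-.25):print(" spacer",fit(n,o,(-.018,.018,-.006,.006,0,.048),[.446,-.24,y0+1.57*(0)]))
    cv2.imwrite(f"pics/m_{n}.png",m*255)
E
python3 jf.py
```

```text
scene (array([ 0.5214,  0.0308, -0.0463]), np.float64(215.9), np.float32(2261.0))
 spacer (array([ 0.446 , -0.2384, -0.4177]), np.float64(108.0), np.float32(101.0))
 spacer (array([ 0.4515, -0.2419,  0.1625]), np.float64(142.4), np.float32(101.0))
 spacer (array([ 0.4451, -0.2377, -0.3408]), np.float64(111.0), np.float32(101.0))
top (array([ 0.5171,  0.0351, -0.0589]), np.float64(81.2), np.float32(2078.0))
 spacer (array([ 0.4476, -0.2416,  0.0028]), np.float64(33.5), np.float32(43.0))
 spacer (array([ 0.4471, -0.243 ,  0.2507]), np.float64(32.6), np.float32(43.0))
 spacer (array([ 0.4494, -0.2424, -0.1491]), np.float64(36.1), np.float32(43.0))[ WARN:0@0.993] global loadsave.cpp:1063 imwrite_ Unsupported depth image for selected encoder is fallbacked to CV_8U.
```

The crop confirms the layout. The thin cheek is on the left (+y), so the wide gap is on the left too, and the white tile sits under the T-bar with the peg near (0.517, 0.036). I'll move above the peg with the jaws along the tangent.

jog_arm([
  [1.38,3.76,0,8.2],
  [1.38,3.76,0,8.2],
  [1.38,3.76,0,8.2],
  [1.38,3.76,0,8.2],
  [1.38,3.76,0,8.2],
  [1.38,3.76,0,8.2],
  [1.38,3.76,0,8.2],
  [1.38,3.76,0,8.2],
  [1.38,3.76,0,8.2],
  [1.38,3.76,0,8.2],
  [1.38,3.76,0,8.2],
  [1.38,3.76,0,8.2],
  [1.38,3.76,0,8.2],
  [1.38,3.76,0,8.2],
  [1.38,3.76,0,8.2],
  [1.38,3.76,0,8.2],
  [1.38,3.76,0,8.2],
  [1.38,3.76,0,8.2],
  [1.38,3.76,0,8.2],
  [0,0,0,0],
], jaw=1)

```text
time: 2.7
tool_pos: [0.5186, 0.0413, 0.2103]
ee_rot: [0.027, 1.0, 0.002, 0.001]
force: [0.3, 0.6, -0.0]
width: 0.0855
grip_force: 0.0
```

jog_arm([
  [0,0,-4,0],
  [0,0,-4,0],
  [0,0,-4,0],
  [0,0,-2.5,0],
  [0,0,-1.5,0],
  [0,0,0,0],
])

```text
time: 3.3
tool_pos: [0.5157, 0.0349, 0.0479]
ee_rot: [0.032, 0.999, -0.0, -0.002]
force: [0.4, -0.8, 0.0]
width: 0.0851
grip_force: 0.0
```

jog_arm([
  [0,0,0,0],
  [0,0,0,0],
  [0,0,0,0],
  [0,0,0,0],
  [0,0,0,0],
  [0,0,0,0],
], jaw=0, grip_force=20)

```text
time: 3.9
tool_pos: [0.517, 0.0355, 0.0501]
ee_rot: [0.032, 0.999, -0.0, 0.0]
force: [-1.3, -0.9, 5.7]
width: 0.0112
grip_force: 19.5
```

```bash
python3 - <<'E'
from h import *
im,d=bot.get_image("scene");s=bot.read_state();print(s["width"],s["force"],s["tool_pos"],s["grip_force"])
cv2.imwrite("pics/g1.png",cv2.resize(im[150:270,170:330,::-1],(640,480),interpolation=2))
E
```

```text
0.011842679963506353 [-0.60802988 -0.94358671  6.10349671] [0.51705781 0.03551532 0.05004087] 19.548490047454834
```

View pics/g1.png

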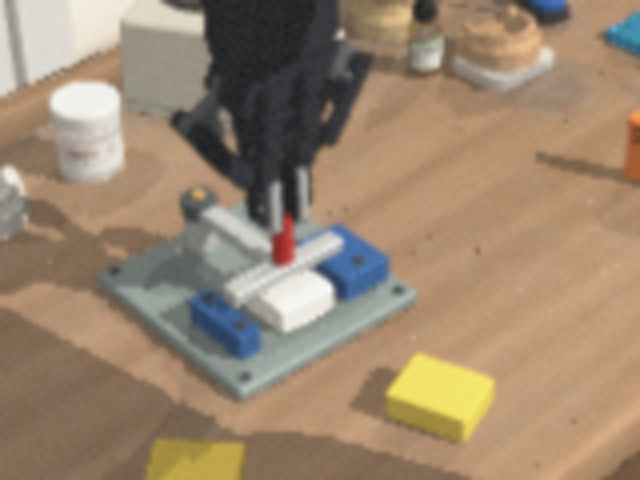

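The red peg at (283,240) shows in front of or below the fingertips, which may be pinching only its edge. I'll check with depth.

```bash
python3 - <<'E'
from meas import *
for n in("scene","top"):
    im,d=bot.get_image(n);P=cloud(n,d);M=meas(n,im,P,d)
    np.savez(n+"1.npz",im=im,d=d,P=P)
    p=P[M["red"]]
    if len(p):print(n,len(p),np.round(p.mean(0),4),np.round(p.min(0),3),np.round(p.max(0),3))
    if n=="scene":
        x,y,z=[P[...,i] for i in range(3)];m=(d>0)&(abs(x-.52)<.04)&(abs(y-.036)<.05)&(z>.048)&(z<.13)&~M["red"]
        for lo in np.arange(.048,.13,.01):
            q=P[m&(z>=lo)&(z<lo+.01)]
            if len(q):print(round(lo,3),len(q),np.round(q.min(0),3),np.round(q.max(0),3),np.round(q.mean(0),3))
E
```

```text
scene 42 [0.5121 0.0385 0.0621] [0.508 0.03  0.048] [0.519 0.044 0.077]
0.048 5 [0.509 0.031 0.051] [0.517 0.044 0.056] [0.513 0.037 0.054]
0.058 6 [0.51  0.03  0.058] [0.517 0.042 0.066] [0.513 0.035 0.063]
0.068 14 [0.504 0.028 0.069] [0.519 0.049 0.078] [0.51  0.037 0.075]
0.078 55 [0.505 0.019 0.078] [0.523 0.056 0.088] [0.512 0.039 0.083]
0.088 55 [0.504 0.018 0.088] [0.524 0.056 0.098] [0.512 0.041 0.093]
0.098 59 [0.505 0.016 0.098] [0.525 0.057 0.108] [0.512 0.04  0.102]
0.108 56 [0.502 0.003 0.108] [0.524 0.072 0.118] [0.51  0.035 0.113]
0.118 131 [ 0.502 -0.005  0.118] [0.53  0.077 0.128] [0.511 0.037 0.123]
0.128 22 [ 0.502 -0.008  0.128] [0.531 0.079 0.13 ] [0.511 0.042 0.129]
```

```bash
python3 - <<'E'
from fit import *
f=np.load("scene1.npz");im=f["im"].copy()
s=bot.read_state()
k=12;c=cv2.resize(im[180:226,215:270,::-1],None,fx=k,fy=k,interpolation=cv2.INTER_NEAREST)
for z in(.05,.06,.07,.08):
    for y in(.0355-.01,.0355+.01):
        u,v=proj("scene",np.array([[.517,y,z]]))[0];cv2.circle(c,(int((u-215+.5)*k),int((v-180+.5)*k)),3,(0,255,0),-1)
cv2.imwrite("pics/z1.png",c)
E
```

```text
(no output)
```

View pics/z1.png

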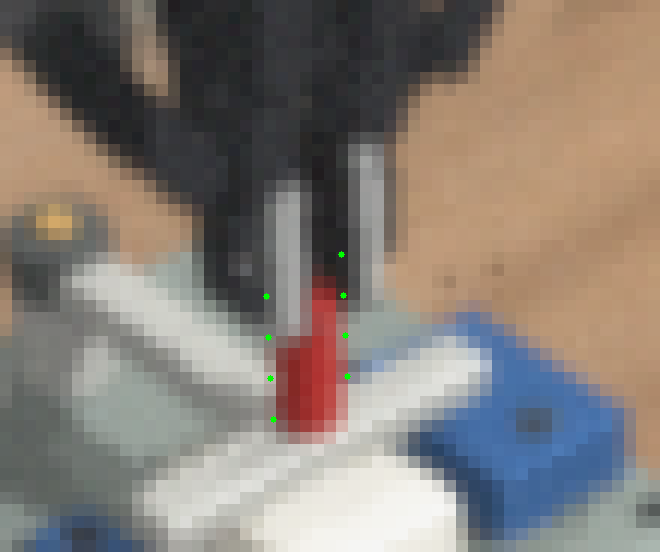

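The crop shows the pads (grey strips at (290,330) and (370,290)) ending at z≈0.07, so they hold only the top of the peg. I'll reopen, go 10 mm lower and grip again.

jog_arm([
  [0,0,0,0],
  [0,0,0,0],
  [-0.2,0,-0.5,0],
  [0,0,-0.5,0],
  [0,0,0,0],
], jaw=0.5)

```text
time: 4.55
tool_pos: [0.5142, 0.0355, 0.0387]
ee_rot: [0.032, 0.999, -0.0, -0.001]
force: [-1.6, -0.2, -0.6]
width: 0.0427
grip_force: 0.0
```

jog_arm([
  [0,0,0,0],
  [0,0,0,0],
  [0,0,0,0],
  [0,0,0,0],
  [0,0,0,0],
], jaw=0)

```text
time: 5.05
tool_pos: [0.5148, 0.0356, 0.0396]
ee_rot: [0.032, 0.999, 0.0, 0.0]
force: [-0.5, 0.6, -0.2]
width: 0.0128
grip_force: 20.1
```

```bash
python3 -c "
import numpy as np
f=np.radians(176.5-np.arange(12)*8.25);p=8.6*np.c_[np.cos(f),np.sin(f)];print(np.round(np.diff(p,axis=0),2).tolist())"
```

```text
[[0.16, 1.23], [0.34, 1.19], [0.51, 1.13], [0.66, 1.04], [0.81, 0.94], [0.93, 0.81], [1.04, 0.67], [1.12, 0.52], [1.19, 0.35], [1.22, 0.17], [1.24, -0.0]]
```

jog_arm([
  [0.16,1.23,0,-8.25],
  [0.34,1.19,0,-8.25],
  [0.51,1.13,0,-8.25],
  [0.66,1.04,0,-8.25],
  [0.81,0.94,0,-8.25],
  [0.93,0.81,0,-8.25],
  [1.04,0.67,0,-8.25],
  [1.12,0.52,0,-8.25],
  [1.19,0.35,0,-8.25],
])

```text
time: 5.95
tool_pos: [0.5821, 0.1148, 0.0396]
ee_rot: [0.631, 0.776, -0.0, -0.0]
force: [-0.8, -1.1, 1.2]
width: 0.0128
grip_force: 20.2
```

jog_arm([
  [1.22,0.17,0,-8.25],
  [1.0,0,0,-6],
  [0.2,0,0,0],
  [0.2,0,0,0],
  [0,0,0,0],
  [0,0,0,0],
])

```text
time: 6.55
tool_pos: [0.6061, 0.1167, 0.0396]
ee_rot: [0.719, 0.695, -0.001, -0.001]
force: [-7.1, 3.4, 5.8]
width: 0.0129
grip_force: 20.6
```

jog_arm([
  [0,0,0,0],
  [0,0,0,0],
  [0,0,0,0],
  [0,0,4,0],
  [0,0,4,0],
  [-2,-5,4,0],
  [-2,-5,2,0],
  [-2,-5,0,0],
  [-2,-5,0,0],
  [-2,-5,0,0],
  [-2,-5,0,0],
  [0,0,0,0],
], jaw=0.7)

```text
time: 7.75
tool_pos: [0.4984, -0.1582, 0.1667]
ee_rot: [0.724, 0.69, -0.002, 0.0]
force: [1.2, 0.0, 0.1]
width: 0.06
grip_force: 0.0
```

```bash
cat > cap.py <<'E'
from fit import *
import sys
k=sys.argv[1];cs=[]
for n in("scene","top"):
    im,d=bot.get_image(n);P=cloud(n,d);np.savez(f"{n}{k}.npz",im=im,d=d,P=P)
    M=meas(n,im,P,d)
    for q in("red","blue","white"):
        nn,l,st,ct=cv2.connectedComponentsWithStats(M[q].astype(np.uint8))
        for i in range(1,nn):
            if st[i,4]>5:w=P[l==i];print(n,q,len(w),rect(w),np.round(w.mean(0),4))
    c=im[185:260,180:290] if n=="scene" else im[170:245,190:300]
    cs.append(cv2.resize(c[:,:,::-1],(440,300),interpolation=2))
cv2.imwrite(f"pics/cap{k}.png",np.vstack(cs))
E
python3 cap.py 2
```

```text
scene red 61 (array([603.4, 116.8]), array([12. , 13.2]), 68.6) [0.6025 0.1176 0.0641]
scene blue 173 (array([512.3,  -8.6]), array([34.8, 50.6]), 85.7) [ 0.51   -0.0059  0.0273]
scene blue 90 (array([517.2,  82.8]), array([15.9, 49.4]), 88.8) [0.5148 0.0848 0.0268]
scene white 17 (array([593.5,  30.5]), array([ 6.7, 16.5]), 18.0) [0.5917 0.0317 0.027 ]
scene white 235 (array([517.7,  35.8]), array([42.3, 51.1]), 84.3) [0.5157 0.0376 0.0274]
top red 15 (array([605.6, 114. ]), array([9.6, 9.2]), 85.2) [0.6056 0.1142 0.075 ]
top blue 110 (array([514.6, -11. ]), array([27.9, 40.8]), 89.4) [ 0.5138 -0.0109  0.0284]
top blue 18 (array([519.6,  79.6]), array([ 6.9, 15.4]), 89.8) [0.5198 0.0796 0.0285]
top white 205 (array([517.5,  35. ]), array([40. , 49.7]), 87.7) [0.5179 0.0343 0.0282]
```

View pics/cap2.png

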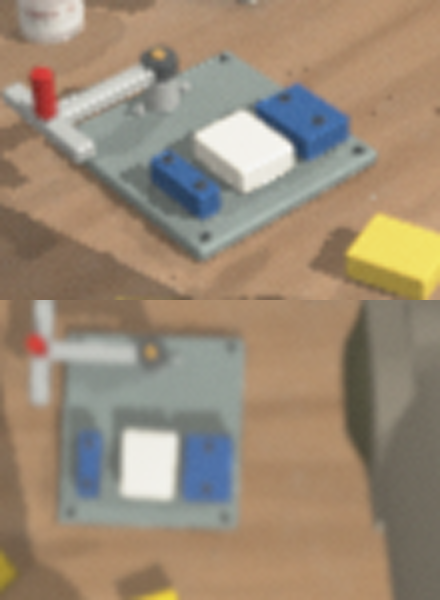

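The lever is now at its open stop, pointing +y, and the left gap is clear. Next I'll fit the tile, cheeks and spacer precisely.

```bash
python3 - <<'E'
from fit import *
for n in("scene","top"):
    f=np.load(n+"2.npz") ;P=f["P"];im=f["im"];g=np.load(n+"0.npz")
    def cc(I,P,cond,c):
        hsv=cv2.cvtColor(I,cv2.COLOR_RGB2HSV).astype(int);m=cond(hsv[...,0],hsv[...,1],hsv[...,2])
        nn,l,st,ct=cv2.connectedComponentsWithStats(m.astype(np.uint8));u=proj(n,np.array([c]))[0]
        i=1+np.argmin(np.hypot(*(ct[1:]-u).T)+1e3*(st[1:,4]<30));return (l==i).astype(np.float32)
    blue=lambda H,S,V:(H>100)&(H<130)&(S>110)
    B=lambda w:(-.025,.025,-w,w,.01,.028)
    for nm,cond,c,w in(("thin",blue,[.519,.082,.02],.008),("thick",blue,[.514,-.011,.02],.018),("tile",lambda H,S,V:(S<40)&(V>165),[.517,.036,.025],.02)):
        m=cc(im,P,cond,c);print(n,nm,fit(n,m,B(w),[c[0],c[1],-.05]))
    m=cc(g["im"],g["P"],lambda H,S,V:((H<14)|(H>175))&(S>150),[.446,-.24,.03])
    for y0 in(-.35,0,.35):print(n,"spacer",fit(n,m,(-.018,.018,-.006,.006,0,.048),[.446,-.24,y0]))
E
```

```text
scene thin (array([ 0.5214,  0.0802, -0.1484]), np.float64(54.1), np.float32(135.0))
scene thick (array([ 0.5165, -0.0125, -0.0994]), np.float64(102.7), np.float32(209.0))
scene tile (array([ 0.5198,  0.0328, -0.0978]), np.float64(61.6), np.float32(304.0))
scene spacer (array([ 0.4469, -0.2397, -0.0674]), np.float64(30.2), np.float32(214.0))
scene spacer (array([ 0.4474, -0.2401, -0.0182]), np.float64(30.2), np.float32(214.0))
scene spacer (array([ 0.4477, -0.2408,  0.3078]), np.float64(32.7), np.float32(214.0))
top thin (array([ 0.52,  0.08, -0.04]), np.float64(66.3), np.float32(32.0))
top thick (array([ 0.5147, -0.0106, -0.015 ]), np.float64(74.6), np.float32(127.0))
top tile (array([ 0.5188,  0.0354, -0.0918]), np.float64(27.3), np.float32(254.0))
top spacer (array([ 0.4479, -0.2375,  0.0118]), np.float64(47.5), np.float32(33.0))
top spacer (array([ 0.4473, -0.2398,  0.0392]), np.float64(45.3), np.float32(33.0))
top spacer (array([ 0.4468, -0.2415,  0.3312]), np.float64(45.5), np.float32(33.0))
```

```bash
python3 - <<'E'
from fit import *
cs=[]
for n in("top","scene"):
    g=np.load(n+"0.npz");im=g["im"].astype(float);u,v=proj(n,np.array([[.446,-.24,.03]]))[0].astype(int)
    o=im[...,0]-1.0*im[...,2];r=14 if n=="top" else 22
    w=o[v-r:v+r,u-r:u+r];bg=np.median(w);w=np.clip((w-bg-15)/(np.percentile(w,99.7)-bg-15),0,1)
    M=np.zeros((384,512),np.float32);M[v-r:v+r,u-r:u+r]=w
    best=[]
    for y in np.arange(-.55,.56,.1):
        p,e,s=fit(n,M,(-.018,.018,-.006,.006,0,.048),[.446,-.24,y]);best.append((e,*p))
    best.sort();print(n,M.sum(),[list(np.round(b,4)) for b in best[:4]])
    c=g["im"][v-16:v+16,u-20:u+20,::-1];cs.append(cv2.resize(c,(400,320),interpolation=2))
cv2.imwrite("pics/sp.png",np.hstack(cs))
E
```

```text
top 46.924732 [[np.float64(30.0), np.float64(0.4479), np.float64(-0.2435), np.float64(0.3662)], [np.float64(30.1), np.float64(0.4479), np.float64(-0.2439), np.float64(0.0218)], [np.float64(30.2), np.float64(0.4477), np.float64(-0.2439), np.float64(0.0235)], [np.float64(30.2), np.float64(0.448), np.float64(-0.2443), np.float64(0.0385)]]Traceback (most recent call last):
  File "<stdin>", line 10, in <module>
  File "fit.py", line 17, in fit
    r=minimize(f,np.zeros(3),method="Nelder-Mead",options=dict(initial_simplex=s))
    res = _minimize_neldermead(fun, x0, args, callback, bounds=bounds,
                               **options)
    fxr = func(xr)
    fx = function(np.copy(x), *(wrapper_args + args))
  File "fit.py", line 15, in <lambda>
    f=lambda p:np.abs(ras(n,box([p0[0]+p[0]*.001,p0[1]+p[1]*.001,p0[2]+p[2]*.01],*b))-mask).sum()
                      ~~~^^^^^^^^^^^^^^^^^^^^^^^^^^^^^^^^^^^^^^^^^^^^^^^^^^^^^^^^^^^^
  File "fit.py", line 9, in ras
    h=cv2.convexHull(((proj(n,X)+.5)*k).astype(np.float32)).astype(np.int32)
                       ~~~~^^^^^
  File "fit.py", line 4, in proj
    c=bot.calibration(n);p=X@np.array(c["R"]).T+np.array(c["t"]);p=p@np.array(c["intrinsics"]).T;return p[:,:2]/p[:,2:]
ValueError: time passes only in moves, steps and waits
```

```bash
python3 - <<'E'
import numpy as np, cv2
ps=[]
for n in("scene","top"):
    g=np.load(n+"0.npz");P=g["P"];im=g["im"].astype(float)
    m=(g["d"]>0)&(abs(P[...,0]-.446)<.04)&(abs(P[...,1]+.24)<.04)&(im[...,0]-im[...,2]>90)
    q=P[m];t=q[q[:,2]>.043];c=t.mean(0);w,V=np.linalg.eigh(np.cov((t-c)[:,:2].T));v=V[:,1];print(n,len(q),"top",len(t),c.round(4),np.arctan(v[1]/v[0]).round(3),np.sqrt(w*12).round(4))
    s=q[(q[:,2]>.006)&(q[:,2]<.04)]
    if len(s)>20:
        for z in((.006,.023),(.023,.04),(.006,.04)):
            a=s[(s[:,2]>z[0])&(s[:,2]<z[1])];h=cv2.minAreaRect((a[:,:2]*1000).astype(np.float32));print(z,len(a),np.round(h[0],1),np.round(h[1],1),round(h[2],1))
        np.set_printoptions(suppress=True);o=np.argsort(s[:,0]);print([tuple(r) for r in (s[o][::6,:2]*1000).round(0).astype(int).tolist()])
    ps.append(cv2.resize(g["im"][int(np.argwhere(m)[:,0].mean())-16:,int(np.argwhere(m)[:,1].mean())-20:][:32,:40,::-1],(400,320),interpolation=2))
cv2.imwrite("pics/sp.png",np.hstack(ps))
E
```

```text
scene 178 top 48 [ 0.4448 -0.2379  0.0469] 0.192 [0.014  0.0376]
(0.006, 0.023) 69 [ 445.  -235.6] [35.8  9.8] 22.1
(0.023, 0.04) 39 [ 444.3 -235.9] [35.6 11.6] 26.2
(0.006, 0.04) 108 [ 444.5 -235.7] [36.4 11.9] 26.1
[(428, -237), (429, -245), (430, -246), (431, -237), (431, -236), (432, -239), (436, -236), (437, -242), (439, -235), (442, -234), (444, -238), (447, -237), (449, -233), (451, -232), (454, -233), (456, -230), (459, -230), (461, -233)]
top 78 top 49 [ 0.4465 -0.2403  0.048 ] 0.229 [0.0126 0.0359]
```

View pics/sp.png

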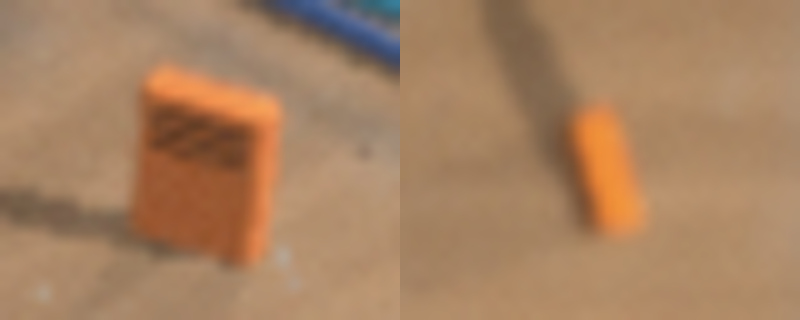

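```bash
python3 - <<'E'
import numpy as np
g=np.load("scene2.npz");P=g["P"];x,y,z=[P[...,i] for i in range(3)]
m=(g["d"]>0)&(abs(x-.498)<.06)&(abs(y+.158)<.06)&(z>.12)&(z<.24)
for lo in np.arange(.14,.24,.01):
    q=P[m&(z>=lo)&(z<lo+.01)]
    if len(q):print(round(lo,3),len(q),q.min(0).round(3),q.max(0).round(3))
E
```

```text
0.19 31 [ 0.461 -0.168  0.193] [ 0.535 -0.145  0.2  ]
0.2 69 [ 0.454 -0.167  0.2  ] [ 0.543 -0.145  0.21 ]
0.21 74 [ 0.455 -0.17   0.21 ] [ 0.545 -0.143  0.22 ]
0.22 65 [ 0.454 -0.169  0.22 ] [ 0.536 -0.144  0.23 ]
0.23 63 [ 0.442 -0.17   0.23 ] [ 0.556 -0.142  0.24 ]
```

jog_arm([
  [-0.6,-0.9,0,-8.3],
  [-0.6,-0.9,0,-8.3],
  [-0.6,-0.9,0,-8.3],
  [-0.6,-0.9,0,-8.3],
  [-0.6,-0.9,0,-8.3],
  [-0.6,-0.9,0,-8.3],
  [-0.6,-0.9,0,-8.3],
  [-0.6,-0.9,0,-8.3],
  [-0.44,-0.93,0,-8.3],
  [0,0,0,0],
  [0,0,0,0],
], jaw=0.2)

```text
time: 8.95
tool_pos: [0.4506, -0.2303, 0.1668]
ee_rot: [0.993, 0.118, 0.0, -0.0]
force: [-0.2, 0.8, 0.3]
width: 0.017
grip_force: 0.0
```

```bash
python3 - <<'E'
from h import *
im,d=bot.get_image("scene");P=cloud("scene",d);s=bot.read_state();t=s["tool_pos"];print(t,s["ee_rot"],s["width"])
x,y,z=[P[...,i] for i in range(3)]
m=(d>0)&(abs(x-t[0])<.06)&(abs(y-t[1])<.06)&(z>.12)&(z<.24)
for lo in np.arange(.14,.22,.006):
    q=P[m&(z>=lo)&(z<lo+.006)]
    if len(q):print(round(lo,3),len(q),q.min(0).round(3),q.max(0).round(3))
E
```

```text
[ 0.45055416 -0.23032597  0.16675583] [ 9.93049230e-01  1.17699544e-01  1.67603360e-04 -1.27332498e-04] 0.016918411134485497
0.182 3 [ 0.443 -0.243  0.187] [ 0.451 -0.218  0.188]
0.188 18 [ 0.436 -0.244  0.188] [ 0.458 -0.213  0.193]
0.194 26 [ 0.437 -0.247  0.194] [ 0.456 -0.206  0.2  ]
0.2 32 [ 0.437 -0.247  0.2  ] [ 0.459 -0.205  0.206]
0.206 26 [ 0.437 -0.246  0.206] [ 0.454 -0.207  0.212]
0.212 29 [ 0.437 -0.245  0.212] [ 0.452 -0.206  0.218]
0.218 30 [ 0.435 -0.248  0.219] [ 0.458 -0.206  0.224]
```

The fingertips are measured at about 19 mm above the reported TCP, so I'll correct the heights for that. Now I'll grasp the spacer by its upper part.

jog_arm([
  [-0.45,-0.92,0,-1],
  [0,0,0,0],
  [0,0,-3,0],
  [0,0,-3,0],
  [0,0,-3,0],
  [0,0,-3,0],
  [0,0,-2,0],
  [0,0,-1,0],
  [0,0,-1.05,0],
  [0,0,0,0],
], jaw=0.6)

```text
time: 10.0
tool_pos: [0.4449, -0.2409, 0.0057]
ee_rot: [0.994, 0.106, -0.0, -0.0]
force: [-0.7, 0.4, 0.1]
width: 0.0517
grip_force: 0.0
```

jog_arm([
  [0,0,0,0],
  [0,0,0,0],
  [0,0,0,0],
  [0,0,0,0],
  [0,0,0,0],
  [0,0,0,0],
], jaw=0, grip_force=25)

```text
time: 10.6
tool_pos: [0.4455, -0.2411, 0.0071]
ee_rot: [0.994, 0.106, 0.001, 0.0]
force: [-0.9, 0.7, 7.4]
width: 0.0116
grip_force: 29.6
```

```bash
cat > sp.py <<'E'
from h import *
# spacer points seen now, near the tool
s=bot.read_state();t=s["tool_pos"];print(t.round(4),s["ee_rot"].round(4),s["width"].__round__(4),s["force"].round(1))
cs=[]
for n in("scene","top"):
    im,d=bot.get_image(n);P=cloud(n,d);np.savez(n+"3.npz",im=im,d=d,P=P);f=im.astype(float)
    m=(d>0)&(abs(P[...,0]-t[0])<.05)&(abs(P[...,1]-t[1])<.05)&(f[...,0]-f[...,2]>90)
    q=P[m]
    if len(q)>5:print(n,len(q),q.mean(0).round(4),q.min(0).round(4),q.max(0).round(4),cv2.minAreaRect((q[:,:2]*1000).astype(np.float32)))
E
python3 sp.py
```

```text
[ 0.4455 -0.2411  0.0071] [9.944e-01 1.059e-01 6.000e-04 4.000e-04] 0.0116 [-0.9  0.7  7.4]
scene 130 [ 0.4411 -0.2378  0.0192] [ 0.4268 -0.2729 -0.001 ] [ 0.4633 -0.2299  0.0499] ((439.9513854980469, -245.49838256835938), (45.17289733886719, 32.80995559692383), 65.38296508789062)
```

jog_arm([
  [0,0,2,0],
  [0,0,3,0],
  [0,0,2,0],
  [0.74,3.05,0,-1.53],
  [0.74,3.05,0,-1.53],
  [0.74,3.05,0,-1.53],
  [0.74,3.05,0,-1.53],
  [0.74,3.05,0,-1.53],
  [0.74,3.05,0,-1.53],
  [0.74,3.05,0,-1.53],
  [0.74,3.05,0,-1.53],
  [0.74,3.05,0,-1.53],
  [0.74,3.05,0,-1.53],
  [0,0,0,0],
  [0,0,0,0],
])

```text
time: 12.2
tool_pos: [0.5189, 0.0648, 0.0764]
ee_rot: [1.0, -0.026, 0.0, 0.0]
force: [0.2, 0.6, -0.7]
width: 0.0112
grip_force: 28.5
```

jog_arm([
  [0,0,-1.5,0],
  [0,0,-1,0],
  [0,0,0,0],
  [0,0,0,0],
  [0,0,0,0],
])

```text
time: 12.7
tool_pos: [0.5192, 0.0636, 0.0517]
ee_rot: [1.0, -0.028, 0.0, -0.0]
force: [-0.4, -0.1, -0.7]
width: 0.0113
grip_force: 28.5
```

```bash
python3 sp.py; python3 - <<'E'
import numpy as np,cv2
g=np.load("scene3.npz");cv2.imwrite("pics/ins.png",cv2.resize(g["im"][165:255,190:290,::-1],(660,594),interpolation=2))
E
```

```text
[0.5192 0.0636 0.0517] [ 9.996e-01 -2.780e-02  1.000e-04 -0.000e+00] 0.0113 [-0.4 -0.1 -0.7]
scene 135 [0.5092 0.0671 0.0694] [0.5001 0.0582 0.0467] [0.5345 0.0718 0.0944] ((517.2621459960938, 64.8279800415039), (13.616957664489746, 34.316165924072266), 89.189208984375)
```

View pics/ins.png

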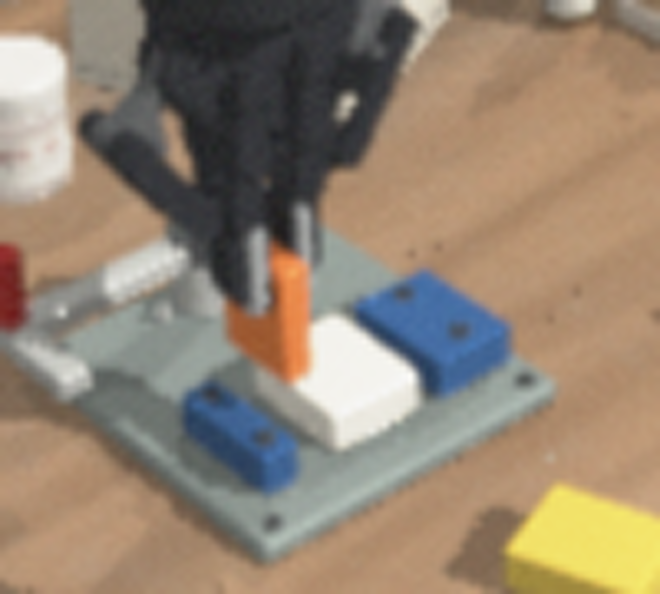

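The spacer is hanging at (270,310), over the left gap between the white tile and the narrow cheek. I'll move it 1 mm left and lower it.

jog_arm([
  [0,0.1,0,0],
  [0,0,-1,0],
  [0,0,-0.7,0],
  [0,0,-0.5,0],
  [0,0,0,0],
  [0,0,0,0],
])

```text
time: 13.4
tool_pos: [0.5189, 0.0649, 0.029]
ee_rot: [1.0, -0.027, -0.0, 0.0]
force: [0.5, -0.2, -0.1]
width: 0.0111
grip_force: 28.5
```

jog_arm([
  [0,0,-0.5,0],
  [0,0,-0.4,0],
  [0,0,-0.2,0],
  [0,0,0,0],
  [0,0,0,0],
])

```text
time: 13.9
tool_pos: [0.5191, 0.065, 0.0183]
ee_rot: [1.0, -0.027, -0.0, 0.0]
force: [1.2, -0.3, 0.4]
width: 0.0116
grip_force: 28.5
```

No resistance, and the bottom is about 1 mm above the bed. I'll lower until it touches.

jog_arm([
  [0,0,-0.1,0],
  [0,0,0,0],
  [0,0,-0.1,0],
  [0,0,0,0],
  [0,0,0,0],
])

```text
time: 14.4
tool_pos: [0.5191, 0.0651, 0.0171]
ee_rot: [1.0, -0.027, 0.0, -0.0]
force: [-2.7, -0.1, 12.6]
width: 0.0115
grip_force: 30.2
```

It has touched the bed. Release, rise and inspect.

jog_arm([
  [0,0,0,0],
  [0,0,0,0],
  [0,0,0,0],
  [0,0,1,0],
  [0,0,3,0],
  [0,0,4,0],
  [0,-3,4,8.5],
  [0,-5,0,8.5],
  [0,-5,0,8.5],
  [0,-5,0,8.5],
  [0,0,0,8.5],
  [0,0,0,8.5],
  [0,0,0,8.5],
  [0,0,0,8.5],
  [0,0,0,8.5],
  [0,0,0,8.5],
  [0,0,0,5],
  [0,0,0,0],
], jaw=0.35)

```text
time: 16.2
tool_pos: [0.5189, -0.1154, 0.1368]
ee_rot: [0.726, 0.688, -0.0, 0.0]
force: [0.9, -1.4, 0.9]
width: 0.0298
grip_force: 0.0
```

```bash
python3 cap.py 4; python3 - <<'E'
from fit import *
bot_c={n:bot.calibration(n) for n in("scene","top")}
import fit
class B: calibration=staticmethod(lambda n:bot_c[n])
fit.bot=B
for n in("scene","top"):
    g=np.load(n+"4.npz");P=g["P"];im=g["im"].astype(float);x,y,z=[P[...,i] for i in range(3)]
    m=(g["d"]>0)&(abs(x-.52)<.05)&(abs(y-.065)<.04)&(im[...,0]-im[...,2]>90)&(z>.025);q=P[m];print(n,"spacer",len(q),q.mean(0).round(4),rect(q),q[:,2].max().round(4))
    t=q[q[:,2]>.053]
    if len(t)>5:print("  top",len(t),rect(t),t.mean(0).round(4))
    M=meas(n,g["im"],P,g["d"]);k=(im[...,0]-im[...,2]<18)|(M["allup"]&(im[...,0]-im[...,2]>90))
    k=cv2.morphologyEx((k&M["allup"]&(x<.63)&(x>.46)&(y<.125)).astype(np.uint8),cv2.MORPH_OPEN,np.ones((3,3)));nn,l,st,_=cv2.connectedComponentsWithStats(k);k=l==1+st[1:,4].argmax()
    b=P[k&(z<.013)];b=b[b[:,0]<.6]
    # bed front edge (min x per y-bin) and side edge line fits
    xs=[(c,np.percentile(b[abs(b[:,1]-c)<.004,0],2)) for c in np.arange(-.02,.09,.006) if (abs(b[:,1]-c)<.004).sum()>5]
    xs=np.array(xs);pf=np.polyfit(xs[:,0],xs[:,1],1);print("  front-edge yaw",-pf[0].round(4))
    ys=np.array([(c,b[abs(b[:,0]-c)<.004,1].min()) for c in np.arange(.49,.59,.006) if (abs(b[:,0]-c)<.004).sum()>5]);print("  side yaw",np.polyfit(ys[:,0],ys[:,1],1)[0].round(4))
E
```

```text
scene red 63 (array([603.9, 116.9]), array([11.6, 11.7]), 40.1) [0.6027 0.1174 0.0642]
scene blue 169 (array([512.8,  -7.5]), array([33.7, 51.4]), 86.8) [ 0.5101 -0.0058  0.0272]
scene blue 80 (array([518.1,  83.8]), array([13.3, 50.6]), 88.5) [0.5145 0.0859 0.0267]
scene white 13 (array([593.1,  30.2]), array([ 4.7, 15.4]), 13.2) [0.5918 0.0315 0.0278]
scene white 176 (array([517.4,  36. ]), array([40.2, 51. ]), 83.7) [0.5112 0.0344 0.0276]
top red 15 (array([606.3, 114.2]), array([10.2,  9.2]), 2.0) [0.6058 0.1143 0.0741]
top blue 112 (array([514.7, -10.9]), array([28. , 40.5]), 88.7) [ 0.5144 -0.0112  0.0281]
top white 203 (array([517.9,  35. ]), array([40.1, 49.5]), 86.5) [0.5177 0.0345 0.0277]
scene spacer 123 [0.5141 0.0683 0.0467] (array([519.2,  66.5]), array([13.3, 35.4]), 87.7) 0.0604
  top 57 (array([519.2,  66.1]), array([12.5, 35.4]), 87.7) [0.5186 0.0669 0.0576]
  front-edge yaw -0.0576
  side yaw -0.8959
top spacer 56 [0.5191 0.0641 0.0564] (array([519.5,  65.5]), array([15.6, 33.8]), 89.7) 0.0646
  top 48 (array([519.5,  64.4]), array([12.5, 33.6]), 87.1) [0.5193 0.0645 0.058 ]
  front-edge yaw -0.083
  side yaw -0.0048
```

View pics/cap4.png

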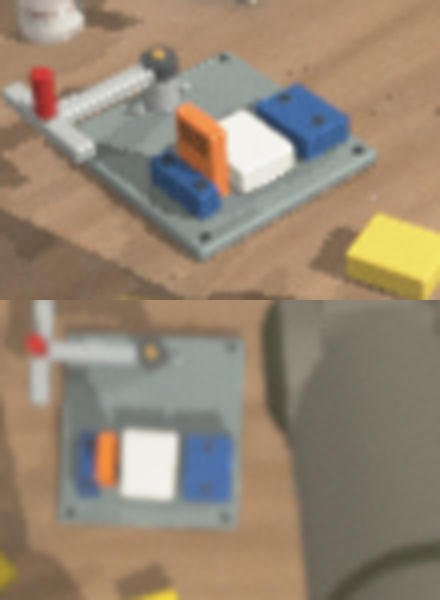

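The spacer stands in the wide gap with its top at 58 mm, midway along the tile. Now for the tile, gripped by its x ends.

jog_arm([
  [-0.12,3,0,0],
  [0,4,0,0],
  [0,4,0,0],
  [0,3,0,0],
  [0,1,0,0],
  [0,0,0,0],
  [0,0,0,0],
  [0,0,-3,0],
  [0,0,-3,0],
  [0,0,-3,0],
  [0,0,0,0],
], jaw=0.78)

```text
time: 17.4
tool_pos: [0.516, 0.0329, 0.0435]
ee_rot: [0.727, 0.686, -0.003, -0.001]
force: [-1.5, 0.7, -0.4]
width: 0.0671
grip_force: 0.0
```

jog_arm([
  [0,0,-1.5,0],
  [0,0,-1.5,0],
  [0,0,-1,0],
  [0,0,-0.6,0],
  [0,0,-0.5,0],
  [0,0,0,0],
  [0,0,0,0],
])

```text
time: 18.1
tool_pos: [0.5181, 0.035, -0.0043]
ee_rot: [0.726, 0.687, 0.0, 0.0]
force: [0.3, 0.2, 0.1]
width: 0.0665
grip_force: 0.0
```

jog_arm([
  [0,0,-0.3,0],
  [0,0,0,0],
  [0,0,0,0],
])

```text
time: 18.4
tool_pos: [0.5179, 0.0351, -0.0076]
ee_rot: [0.726, 0.687, 0.0, 0.0]
force: [-0.0, -0.4, 1.1]
width: 0.0664
grip_force: 0.0
```

jog_arm([
  [0,0,0,0],
  [0,0,0,0],
  [0,0,0,0],
  [0,0,0,0],
  [0,0,0,0],
], jaw=0, grip_force=60)

```text
time: 18.9
tool_pos: [0.5179, 0.0351, -0.0073]
ee_rot: [0.726, 0.687, 0.0, 0.0]
force: [-1.2, -0.4, 5.8]
width: 0.0486
grip_force: 61.8
```

jog_arm([
  [0,0.1,0,0],
  [0.01,0.1,0,0],
  [0,0.1,0,0],
  [0.01,0.1,0,0],
  [0,0.1,0,0],
  [0,0,0,0],
  [0,0,0,0],
])

```text
time: 19.6
tool_pos: [0.5182, 0.0394, -0.0073]
ee_rot: [0.726, 0.687, -0.0, 0.0]
force: [0.4, -2.9, 5.0]
width: 0.0482
grip_force: 61.8
```

jog_arm([
  [0.01,0.1,0,0],
  [0,0,0,0],
  [0,0,0,0],
  [0,0,0,0],
])

```text
time: 20.0
tool_pos: [0.5183, 0.0402, -0.0073]
ee_rot: [0.727, 0.687, -0.0, 0.0]
force: [-0.5, -3.2, 5.0]
width: 0.0483
grip_force: 61.8
```

jog_arm([
  [0,0.1,0,0],
  [0,0,0,0],
  [0,0.05,0,0],
  [0,0,0,0],
  [0,0,0,0],
])

```text
time: 20.5
tool_pos: [0.5183, 0.041, -0.0073]
ee_rot: [0.727, 0.687, -0.0, 0.001]
force: [-0.3, -5.3, 5.4]
width: 0.0483
grip_force: 61.8
```

jog_arm([
  [0,0.05,0,0],
  [0,0,0,0],
  [0,0,0,0],
], grip_force=90)

```text
time: 20.8
tool_pos: [0.5183, 0.0409, -0.0071]
ee_rot: [0.727, 0.687, -0.001, 0.001]
force: [0.1, -6.6, 9.4]
width: 0.0481
grip_force: 91.5
```

```bash
python3 -c "
from plant import bot
s=bot.read_state();print(s['tool_pos'],s['force'].round(1),s['ft_torque'].round(2),s['width'])"
```

```text
[ 0.5182604   0.04094914 -0.00708706] [ 0.1 -6.6  9.4] [-1.53  0.01  0.12] 0.048117761371244266
```

Contact came after about 6 mm, as expected. Now I'll press more firmly.

jog_arm([
  [0,0.15,0,0],
  [0,0,0,0],
  [0,0.15,0,0],
  [0,0,0,0],
  [0,0,0,0],
])

```text
time: 21.3
tool_pos: [0.5182, 0.041, -0.0071]
ee_rot: [0.728, 0.686, -0.002, 0.002]
force: [1.2, -17.1, 9.9]
width: 0.0479
grip_force: 91.5
```

jog_arm([
  [0,0.2,0,0],
  [0,0,0,0],
  [0,0.2,0,0],
  [0,0,0,0],
  [0,0,0,0],
  [0,0,0,0],
])

```text
time: 21.9
tool_pos: [0.518, 0.0411, -0.007]
ee_rot: [0.729, 0.684, -0.004, 0.003]
force: [2.4, -28.8, 9.4]
width: 0.0474
grip_force: 91.6
```

```bash
python3 cap.py 5; python3 - <<'E'
from meas import *
s=bot.read_state();print(s['tool_pos'],s['force'].round(1),s['ft_torque'].round(2),s['width'])
g=np.load("scene5.npz");P=g["P"];im=g["im"].astype(float)
q=P[(g["d"]>0)&(abs(P[...,0]-.52)<.05)&(abs(P[...,1]-.065)<.04)&(im[...,0]-im[...,2]>90)&(P[...,2]>.025)];print(len(q),rect(q),q[:,2].max())
cv2.imwrite("pics/fin.png",cv2.resize(g["im"][165:255,190:290,::-1],(660,594),interpolation=2))
E
```

```text
scene red 58 (array([603.9, 117. ]), array([10.6, 13.9]), 25.4) [0.6024 0.1184 0.0642]
scene blue 6 (array([536. ,   5.2]), array([5. , 8.1]), 82.1) [0.535  0.0046 0.0275]
scene blue 70 (array([488.2,   9.1]), array([23.9, 80.3]), 24.5) [ 0.4944 -0.0068  0.0285]
scene blue 81 (array([516.3,  83.4]), array([15.2, 45.4]), 88.3) [0.5153 0.0859 0.0267]
scene white 15 (array([592.2,  29.9]), array([ 4.2, 13.6]), 0.9) [0.5924 0.0317 0.0274]
scene white 77 (array([518.4,  42. ]), array([14.7, 61.2]), 56.2) [0.5181 0.0432 0.0276]
top blue 106 (array([514.5, -11. ]), array([28. , 40.2]), 89.6) [ 0.5132 -0.0118  0.0278]
[ 0.51807248  0.04108089 -0.00705595] [  2.8 -29.5   8.5] [-6.28 -0.7   0.26] 0.04747199676124802
105 (array([518.6,  68.6]), array([12.9, 36. ]), 88.3) 0.059896836782490456
```

View pics/fin.png

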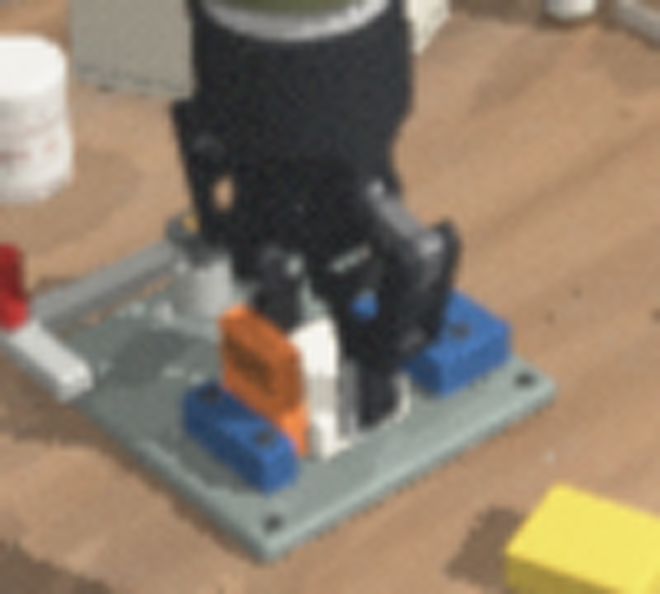

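The spacer at (262,375) is flush against the blue cheek and the tile is flush against it. I'll ease the press to about 20 N to reduce wrist tilt, then hand in.

jog_arm([
  [0,-0.25,0,0],
  [0,0,0,0],
  [0,0,0,0],
  [0,0,0,0],
])

```text
time: 22.4
tool_pos: [0.5181, 0.041, -0.0071]
ee_rot: [0.728, 0.685, -0.003, 0.002]
force: [1.7, -21.7, 9.5]
width: 0.0475
grip_force: 91.6
```

```bash
python3 -c "
from plant import bot
print(bot.close_job())"
```

```text
the job is handed in; nothing more can be done
None
```

The job is handed in at about 22 s: the lever is at its open stop, the spacer stands on the bed in the wide gap, and the arm holds the tile pressed at about 22 N against the spacer and the blue cheek; no verdict came back.

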